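# Clamp the grating board with the ratchet knob

### The job

Set up the cheese-grating station: pick up the grating board and slide its tongue into the mouth of the table clamp, gently, until it is fully home against the back stop. Then turn the clamp's knurled knob clockwise until its ratchet slips on the clamped tongue, and stop within an eighth of a turn of its first slipping. Leave the board clamped and let go of everything, without knocking the other things on the table about.

Things in the scene. Friction and masses are not known exactly. Their poses are not given: they have to be found in the camera images.
- board: Grating board lying flat: wooden slab 150 (x) x 56 (y) x 20 mm high with a dimpled steel plate on top; at its +x end a tongue 55 long x 30 wide x 12 mm thick, its top flush with the slab's, its underside 8.3 mm above the slab's. Origin: centre of the slab's underside (tongue not counted), z up; tongue's end 130 mm ahead (+x). About 0.28 kg. Grip it across its 56 mm width at the origin.
- tongue_tip (a point): Centre of the end face of the board's tongue (130 mm ahead of the board's origin, 14 mm above its underside).
- clamp: Dark steel clamp bolted to the table: a column and a bridge (36 mm wide in y; x = -16 to +41 mm, z = 48 to 66 mm) over a mouth open towards the clamp's -x. Origin: on the table, on the screw's vertical axis; z up. The board goes in level along the clamp's +x, tongue leading, its x axis along the clamp's x.
- mouth (a point): Point on the mouth's centre line at its lips, 32 mm to -x of the clamp's origin, 14 mm up. The mouth is 35 mm wide between cheeks 22 mm high from x = -18 to +22 mm (clamp frame); flared lips before them. Above it a rubber-faced round shoe, 24 mm across, comes down on the screw's axis; it starts 3 to 7 mm above the tongue's top (not measured) and sinks 2.5 mm per rad of screw.
- anvil: Flat steel plate in the floor of the clamp's mouth, 8 mm high, x = -25.5 to +19.5 mm with a sloped lead-in before it (origin and axes as the clamp's). With the slab on the table the tongue passes 0.3 mm above it. The shoe presses the tongue down on it: about 40 N stay on it once the ratchet has slipped.
- stop: Rubber-faced back stop of the mouth (origin and axes as the clamp's). Its face is at x = +19.5 mm: the tongue's end touches it when the board is fully home, the board's origin then being 110.5 mm to -x of the clamp's. Meet it gently, under 25 N.
- knob_grip (a point): On the axis of the round knurled knob, 94 mm above the table, where to grip it. Knob 36 mm across, 74 to 106 mm above the table, free all round, a 34 mm collar below it; it keeps its height. Clockwise from above lowers the shoe: about 0.20 N m turns it, rising to 0.36 N m on the clamped tongue, where the ratchet slips and the moment stays flat. Grip with 40 N or more.
- ratchet (a joint): Angle (rad) the knob has slipped on its screw: 0 at the start and while both turn together, growing as the ratchet slips clockwise. To be seen too: the slotted screw end amid the knob stands still while the mark on the knob's face goes on.
- sauce: Tall slim sauce bottle with a red label, 44 mm across, 150 mm high; origin under its centre. Leave alone.
- ramekin: Small dark bowl, 84 mm across, 45 mm high; origin under its centre. Leave alone.
- cheese_bowl: Bowl 110 mm across, 55 mm high; origin under its centre. Leave alone.
- salsa_dish: Square open dish, 100 x 100 x 45 mm; origin under its centre. Leave alone.
- spoon: Metal serving spoon 200 mm long, lying along its x axis; origin at its middle. Leave alone.
- spice_jar: Glass spice jar, 50 mm across, 70 mm high; origin under its centre. Leave alone.
- plate: White saucer, 120 mm across, 20 mm high; origin under its centre. Leave alone.
Things that resemble listed ones, but are neither listed nor needed, are in the scene too. Leave any orange look-alike of the clamp alone.

How it is judged:
By the outcome, as a careful person would: the job done as asked, in the order asked, and still so for the second after the job is handed in, with the robot touching nothing.
It also fails if it takes over 72 s, if anything falls off the work surface, if the arm or the gripper's body presses on something with over 40 N, if the wrist force passes 120 N, or if a joint passes its speed limit or range.

### The arm

A 6-joint arm with a two-finger parallel gripper is mounted at the origin on the work surface. World frame = base frame: x ahead of the robot, y to its left, z up, the work surface at z = 0. Lengths are in m, angles in rad, forces in N, time in s.
With the tool pointing down it reaches from about 0.2 to 0.875 m from the base axis. Payload 3.4 kg.
Tool frame: the origin (TCP) lies at the very end of the fingers, on their centre line; the grasp point (between the pads) lies 19 mm behind it (grip_point_offset is the distance from the TCP to the grasp point, in m); z points along the fingers, y is the line along which they close (so a half turn about z gives the same grasp; the last joint's range is limited). The gripper opens to 94 mm and grips with 3 to 60 N. Pads are 16 mm wide; open, the fingers measure 119 mm over their backs; the gripper's body (75 mm by 177 mm) begins 78 mm behind the grasp point.
Start: joints at [1.185, 0.276, 1.505, -0, 1.361, -0.121], TCP at [0.151, 0.555, 0.205] pointing down, gripper open.
Joint ranges: [-2.89, 2.89], [-0.75, 2.08], [0.22, 2.7], [-1.18, 4.32], [0.11, 2.71], [-2.7, 2.7]. Speed limits (rad/s): [2.57, 2.57, 3.14, 3.14, 3.14, 3.14].

### API

Orientations are given as a unit quaternion [x, y, z, w].
In Python, from plant import * gives the robot as it stands. The module is installed in compiled form; this text tells all that it offers.
- The arm moves only by the shell command python3 -m jog 'ROWS' [FORCE]. ROWS is JSON, a list of rows, each an object with "linear": the shift along the world's x, y, z in m, a list of three; "roll": the turn about the world's z in rad; "grip": the closure, from 0 (fully open) to 1 (shut). A call has 1 to 12 rows; each row is the pose to reach, as a shift and turn from the pose commanded when the call began; what a row does not reach only later rows make up. A row lasts 1/12 s, in which the tool goes at most 41.7 mm and 7.16 degrees, less where a joint would pass 70% of its speed; a pose out of reach is approached as far as the arm can. A call with a gripper value outside its range is refused whole. The fingers move at their own pace and stop on an object; FORCE is the grip in N (left out, the last holds). Time passes only in rows, so rows that repeat a pose let the fingers close. It gives the time, the measured TCP pose, the force, the opening and the grip force at its end, in the units of the state.
- sense(): the state, without advancing time (a new reading comes with each control period).
- grab_frame(name): name is "side" or "top" or "wrist"; returns a dict with "frame" (384x512x3 uint8, red, green, blue), "fovy" (degrees; the focal length in pixels is half the picture's height over the tangent of half this angle, whatever the lens; pixels are square), "cx", "cy" (the principal point, pixels), "extrinsics" (4x4, takes a point from world to camera coordinates). Camera axes: x right, y down, z forward; pixel columns grow to the right and rows downward; lengths in m; the calibration is good to about 2 mm. A picture is of the moment at which its call begins. There is no depth.
- close_job(): hands the job in; it is judged then, once.
Trained networks look in the newest picture that a camera, given by its name, has taken for a name from the list of things; names that differ only in an ending like _2 or _b are one class to them, and where a whole thing is asked for, a point or a joint stands for the part that bears it (a point fixed in the world has none). Each returns a list of dicts, best first, with "conf" (0 to 1); they miss things now and then, are a little off and sometimes report something else, mostly with a low value. They report only what shows in the picture. A call takes as long as a camera call. They do not tell look-alikes from the thing itself.
- recognise(camera, target): "bbox" ([left, top, width, height] in pixels, round what is visible of it).
- silhouettes(camera, target): "pixels" (384x512 bool, what is visible of it) and "bbox" ([left, top, width, height] in pixels, round what is visible of it).
The state is a dict: "time": time; "joint_pos": joint angles; "joint_velocities": joint speeds; "joint_efforts": joint torques, N m; "ee_pos": TCP position; "ee_rot": TCP orientation; "ft_force": force on the tool from outside, world axes, zero at the start; "moment": the same for the moment, N m; "finger_gap": finger opening in m; "gripper_force": force on a finger pad.
Only numpy, scipy, OpenCV 4.12 (cv2) and the standard library are available. Lean on these libraries where they do the work, as an engineer would, in place of code of your own. Each camera call takes 0.05 s, during which the arm holds its last target. There are 200 camera calls.

## Working session

There is one attempt and no reset: what is moved stays moved. The work goes in short steps, Python scripts to look and compute and a shell command to move; the robot and the scene stay as the last step left them, time stands still between calls to the robot, and variables do not carry over. Pictures are saved under pics/ and viewed, at most 12 in all, crops included, and the job is handed in when it is done.

```bash
mkdir -p pics; cat > h.py <<'E'
from plant import *
import numpy as np, cv2
def K(c):
    f=c["frame"].shape[0]/2/np.tan(np.radians(c["fovy"])/2); return f,c["cx"],c["cy"]
def ray(c,u,v,z):
    f,cx,cy=K(c); E=np.array(c["extrinsics"]); R,t=E[:3,:3],E[:3,3]
    o=-R.T@t; d=R.T@np.array([(u-cx)/f,(v-cy)/f,1]); return o+d*(z-o[2])/d[2]
def proj(c,p):
    f,cx,cy=K(c); E=np.array(c["extrinsics"]); q=E[:3,:3]@np.array(p)+E[:3,3]
    return np.array([f*q[0]/q[2]+cx,f*q[1]/q[2]+cy])
def save(c,n,box=None,s=1):
    im=c["frame"][:,:,::-1]
    if box: l,t,w,h=box; im=im[t:t+h,l:l+w]
    cv2.imwrite("pics/"+n,cv2.resize(im,None,fx=s,fy=s,interpolation=cv2.INTER_CUBIC))
E
python3 - <<'E'
from h import *
a=grab_frame("top");b=grab_frame("side")
cv2.imwrite("pics/a.png",np.vstack([a["frame"],b["frame"]])[:,:,::-1][:, :] if 0 else cv2.resize(np.hstack([a["frame"],b["frame"]])[:,:,::-1],(800,300)))
save(a,"top.png",None,1.5)
for cam in ("top","side"):
    for n in ("board","clamp","knob_grip"):
        for d in recognise(cam,n): print(cam,n,d["bbox"],round(d["conf"],2))
s=sense();print(s["time"],s["ee_pos"],s["ee_rot"],s["finger_gap"])
E
```

```text
top board [294.3, 175.5, 30.9, 70.4] 0.55
top clamp [199.3, 144.2, 29.6, 35.0] 0.94
top clamp [176.8, 260.7, 33.3, 34.4] 0.93
top clamp [260.6, 260.1, 34.5, 33.2] 0.8
top knob_grip [198.4, 145.8, 33.6, 34.2] 0.9
top knob_grip [261.9, 261.8, 27.0, 31.3] 0.88
top knob_grip [177.4, 260.2, 33.2, 34.8] 0.61
side board [210.1, 243.5, 81.7, 27.0] 0.6
side clamp [275.0, 155.4, 23.4, 42.8] 0.71
side clamp [172.2, 151.6, 25.5, 39.3] 0.67
side knob_grip [169.1, 150.7, 33.3, 44.1] 0.75
side knob_grip [274.3, 153.3, 24.7, 41.6] 0.68
side knob_grip [168.0, 205.6, 28.6, 39.4] 0.61
0.4 [0.15046938 0.55490749 0.20534794] [ 1.32007983e-01  9.91248648e-01 -1.00689650e-04 -3.36216473e-05] 0.0939474837650312
```

View pics/top.png

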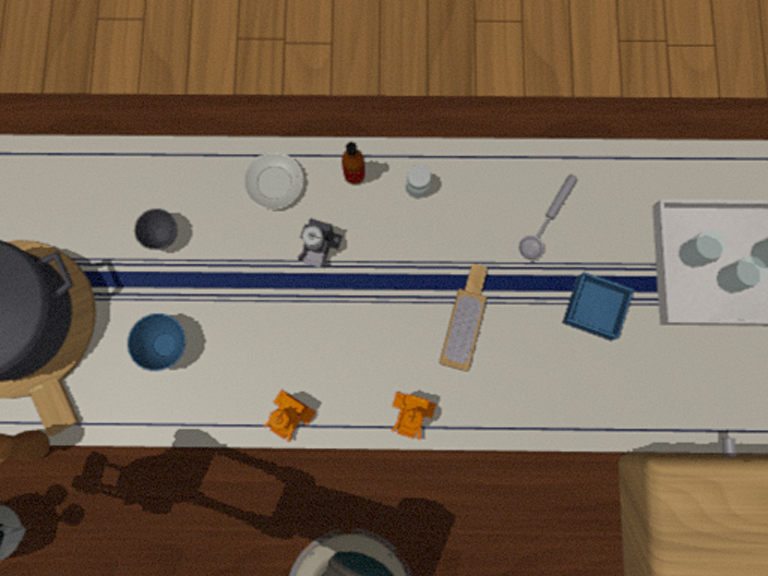

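View pics/a.png

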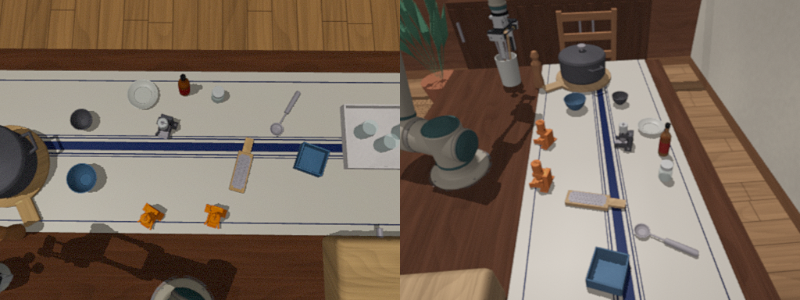

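Three clamp-like things (top camera): dark grey at (212,160), orange at (192,277) and (276,277). The dark steel one fits; the orange two are the look-alikes. The board lies at (309,212), tongue pointing up in the picture.

```bash
python3 - <<'E'
from h import *
a=grab_frame("top")
f=a["frame"]
c1=cv2.resize(f[135:190,185:240],(396,396),interpolation=cv2.INTER_CUBIC);c2=cv2.resize(f[170:255,270:355],(396,396),interpolation=cv2.INTER_CUBIC)
cv2.imwrite("pics/c.png",np.hstack([c1,c2])[:,:,::-1])
print("cam",K(a), np.linalg.inv(np.array(a["extrinsics"]))[:3,3])
m=[d for d in silhouettes("top","board")]
for d in m: print(d["conf"],d["bbox"],d["pixels"].sum())
d=m[0]
ys,xs=np.nonzero(d["pixels"])
P=np.array([ray(a,x,y,.02)[:2] for x,y in zip(xs,ys)],np.float32)
print("minrect",cv2.minAreaRect(P))
mu=P.mean(0);w,V=np.linalg.eigh(np.cov((P-mu).T));ax=V[:,1];print(mu,ax)
t=(P-mu)@ax;n=(P-mu)@V[:,0];print("long",t.min(),t.max())
for k in np.linspace(t.min(),t.max(),12)[:-1]:
    s=n[(t>=k)&(t<k+(np.ptp(t))/11)];print(round(k,3),s.min().round(3),s.max().round(3))
for d in silhouettes("top","clamp"):
    print(d["conf"],d["bbox"])
for n in ("sauce","plate","spice_jar","salsa_dish","spoon","ramekin","cheese_bowl"):
    for d in recognise("top",n)[:1]: l,t,w,h=d["bbox"];print(n,ray(a,l+w/2,t+h/2,.03)[:2].round(3))
E
```

```text
cam (np.float64(449.4673763713454), 251.05753961547984, 194.2707716068716) [ 0.3240433  -0.05630484  1.30093242]
0.84 [293.4, 175.6, 34.0, 72.4] 1313
minrect ((0.5101445317268372, -0.2172815501689911), (0.06211595982313156, 0.20938189327716827), 73.76897430419922)
[ 0.49874914 -0.21369459] [-0.96321204  0.26874257]
long -0.11668421590039799 0.09257045032698241
-0.117 -0.017 0.015
-0.098 -0.018 0.016
-0.079 -0.019 0.023
-0.06 -0.028 0.028
-0.041 -0.029 0.028
-0.022 -0.029 0.029
-0.003 -0.029 0.031
0.016 -0.029 0.031
0.036 -0.031 0.031
0.055 -0.031 0.031
0.074 -0.03 0.03
0.97 [199.9, 144.7, 27.0, 36.3]
0.75 [174.8, 261.5, 36.7, 33.7]
0.57 [261.1, 261.1, 30.7, 31.2]
sauce [ 0.819 -0.001]
plate [0.774 0.16 ]
spice_jar [ 0.777 -0.126]
salsa_dish [ 0.701 -0.381]
spoon [0.648 0.062]
ramekin [0.68  0.387]
cheese_bowl [0.452 0.37 ]
```

View pics/c.png

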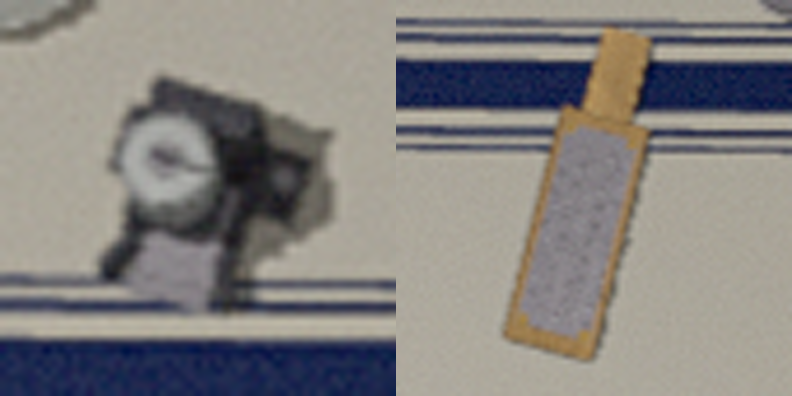

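The left crop confirms the dark steel clamp with the knob at about (208,158) in the top picture; its mouth opens downwards (towards the robot). The right crop shows the board, with its tongue up at about (313,177).

```bash
python3 - <<'E'
from h import *
a=grab_frame("top");b=grab_frame("side")
print(ray(a,208.6,157.9,.106), np.array(a["extrinsics"]).round(2))
print(ray(b,275+12,157,.106), proj(b,ray(a,208.6,157.9,.106)))
w=grab_frame("wrist");s=sense()
E=np.linalg.inv(np.array(w["extrinsics"]));print(w["fovy"],E.round(3))
E
```

```text
[0.64082636 0.07279262 0.106     ] [[ 0.01 -1.   -0.01 -0.05]
 [-0.98 -0.01 -0.18  0.55]
 [ 0.18  0.01 -0.98  1.22]
 [ 0.    0.    0.    1.  ]]
[0.64941311 0.08599095 0.106     ] [284.80363595 159.76758537]
62.35233393918391 [[ 0.263  0.935  0.239  0.082]
 [ 0.965 -0.255 -0.065  0.574]
 [ 0.     0.247 -0.969  0.384]
 [ 0.     0.     0.     1.   ]]
```

```bash
python3 -m jog '[{"linear":[0.01,-0.02,0.02],"roll":0,"grip":0},{"linear":[0.04,-0.05,0.04],"roll":0,"grip":0},{"linear":[0.22,-0.23,0.05],"roll":0,"grip":0},{"linear":[0.22,-0.23,0.05],"roll":0,"grip":0},{"linear":[0.22,-0.23,0.05],"roll":0,"grip":0},{"linear":[0.22,-0.23,0.05],"roll":0,"grip":0},{"linear":[0.22,-0.23,0.05],"roll":0,"grip":0},{"linear":[0.22,-0.23,0.05],"roll":0,"grip":0},{"linear":[0.45,-0.475,0.06],"roll":0,"grip":0},{"linear":[0.45,-0.475,0.06],"roll":0,"grip":0},{"linear":[0.45,-0.475,0.06],"roll":0,"grip":0},{"linear":[0.45,-0.475,0.06],"roll":0,"grip":0}]'; python3 -m jog '[{"linear":[0.2,-0.215,0],"roll":0,"grip":0}]' >/dev/null; python3 -c "
from plant import *;print(sense()['ee_pos'])"
```

```text
time: 2.05
ee_pos: [0.4789, 0.2086, 0.2604]
ee_rot: [0.132, 0.991, 0.0, 0.0]
ft_force: [1.1, 0.2, 0.5]
finger_gap: 0.0942
gripper_force: 0.0
[0.50748702 0.1781643  0.26059705]
```

```bash
python3 -m jog '[{"linear":[0.03,-0.03,0],"roll":0,"grip":0},{"linear":[0.055,-0.06,0],"roll":0,"grip":0},{"linear":[0.08,-0.085,0],"roll":0,"grip":0},{"linear":[0.08,-0.095,0],"roll":0,"grip":0},{"linear":[0.08,-0.095,0],"roll":0,"grip":0},{"linear":[0.08,-0.095,0],"roll":0,"grip":0}]'; python3 - <<'E'
from h import *
w=grab_frame("wrist");save(w,"w1.png",None,1.5)
np.savez("w1.npz",**{k:np.array(v) for k,v in w.items()})
for n in ("clamp","knob_grip","anvil","stop"):
    for d in silhouettes("wrist",n):
        m=d["pixels"].astype(np.uint8);ys,xs=np.nonzero(m);print(n,d["conf"],d["bbox"],xs.mean(),ys.mean(),cv2.minEnclosingCircle(np.c_[xs,ys].astype(np.float32)))
print(proj(w,[.641,.073,.106]))
E
```

```text
time: 2.63
ee_pos: [0.5857, 0.085, 0.2598]
ee_rot: [0.133, 0.991, 0.0, -0.001]
ft_force: [0.6, 1.0, 0.1]
finger_gap: 0.094
gripper_force: 0.0
clamp 0.98 [236.6, 185.0, 54.7, 72.5] 264.7401375316685 221.36880202678248 ((264.5, 219.93939208984375), 37.42168426513672)
clamp 0.58 [0.0, 0.2, 89.5, 32.8] 43.35767723548272 17.78411115069469 ((43.5, 18.0), 47.07716369628906)
knob_grip 0.78 [238.2, 188.6, 55.6, 66.3] 264.98489871086554 221.24088397790055 ((265.1740417480469, 219.88587951660156), 36.70167922973633)
knob_grip 0.69 [0.8, 2.3, 86.9, 36.8] 43.57173070144519 17.978498413817412 ((43.5, 18.0), 47.07716369628906)
knob_grip 0.25 [470.6, 142.4, 40.4, 66.6] 492.97673357664235 177.2764598540146 ((500.2052917480469, 175.71554565429688), 32.55728530883789)
anvil 0.64 [134.1, 336.2, 42.0, 24.2] 153.20498301245752 345.31030577576445 ((155.0, 344.0), 21.023895263671875)
anvil 0.62 [41.1, 1.5, 16.4, 10.2] 49.93023255813954 4.488372093023256 ((49.54794692993164, 6.041095733642578), 8.137650489807129)
anvil 0.56 [254.2, 186.3, 22.7, 20.3] 264.9815950920245 196.81799591002044 ((265.5, 197.0), 14.603181838989258)
anvil 0.49 [467.8, 142.3, 44.2, 68.8] 493.03548680618746 177.1628753412193 ((500.952392578125, 175.5), 33.063743591308594)
[262.33526593 233.99689028]
```

View pics/w1.png

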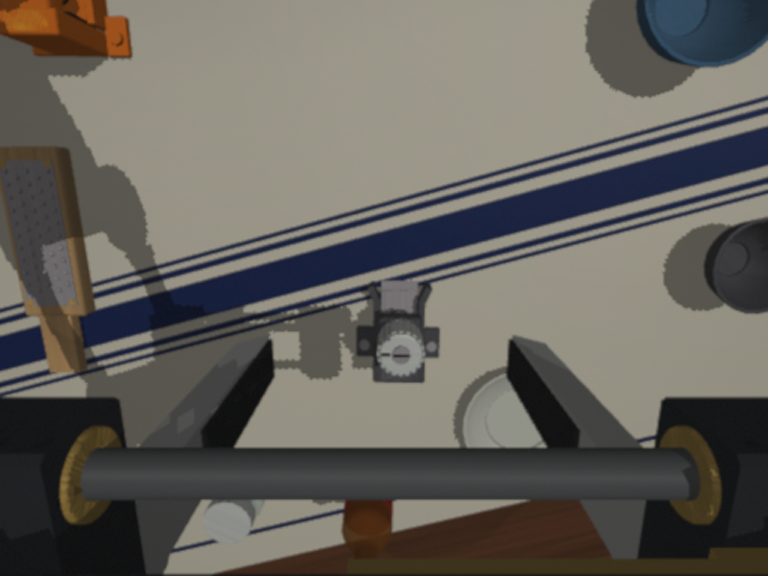

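The wrist picture shows the dark clamp nearly aligned with the tool: knob at (267,236), anvil/mouth at (267,197) facing the robot, board on the left at (30,165). Enlarging the clamp.

```bash
python3 - <<'E'
from h import *
w=dict(np.load("w1.npz"));f=w["frame"]
im=cv2.resize(f[182:260,232:302],(560,624-24),interpolation=cv2.INTER_CUBIC)
cv2.imwrite("pics/w1c.png",im[:,:,::-1]) # x8, y7.69
g=cv2.cvtColor(f,cv2.COLOR_RGB2GRAY)
k=cv2.resize(g[215:258,245:292],None,fx=4,fy=4,interpolation=cv2.INTER_CUBIC)
c=cv2.HoughCircles(k,cv2.HOUGH_GRADIENT,1.5,30,param1=120,param2=25,minRadius=48,maxRadius=80)
if c is not None:
    for q in c[0][:4]:
        u,v=245+(q[0]-1.5)/4,215+(q[1]-1.5)/4;print(u,v,q[2]/4,ray(w,u,v,.106))
f_=K(w)[0];print("expected r px",f_*.018/(.439-.106))
E
```

```text
expected r px 17.15283784727223
```

View pics/w1c.png

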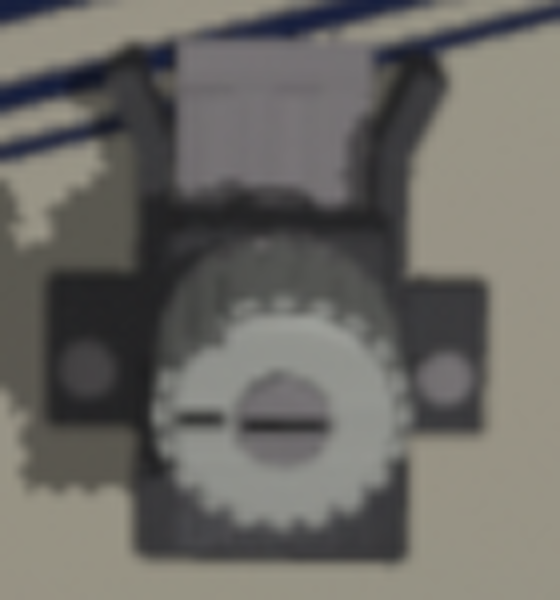

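The crop shows knob face centre at crop (284,420), bridge rear corners (137,556)/(406,560), bolts (88,368)/(445,378), anvil front edge (180,40)-(375,45).

```bash
python3 - <<'E'
from h import *
w=dict(np.load("w1.npz"))
P=lambda x,y,z: ray(w,232+x/8-.5,182+y/7.69-.5,z)[:2]
k=P(284,420,.106);print("knob",k, "r mm", np.linalg.norm(P(160,420,.106)-P(408,420,.106))*500)
A=lambda d:np.degrees(np.arctan2(d[1],d[0]))-90
for n,p,q,z in (("bolts",(88,368),(445,378),.01),("rear",(137,556),(406,560),.066),("lips",(130,50),(440,70),.022),("anv",(180,42),(375,47),.004),("frontbr",(150,215),(390,218),.066)):
    a,b=P(*p,z),P(*q,z);y=A(b-a);m=(a+b)/2-k;c,s=np.cos(np.radians(y)),np.sin(np.radians(y));print(n,"yaw",y.round(2),"width",np.linalg.norm(b-a).round(4),"mid rel knob in clamp frame",(c*m[0]+s*m[1]).round(4),(-s*m[0]+c*m[1]).round(4))
b=grab_frame("top");print(proj(b,[*k,.106]))
w=grab_frame("wrist")
E
```

```text
knob [0.64480553 0.07736264] r mm 17.306113570704227
bolts yaw -17.1 width 0.0639 mid rel knob in clamp frame 0.0281 0.0001
rear yaw -16.3 width 0.0427 mid rel knob in clamp frame 0.0399 -0.0002
lips yaw -19.27 width 0.0523 mid rel knob in clamp frame -0.0344 -0.0005
anv yaw -16.89 width 0.0342 mid rel knob in clamp frame -0.0332 0.0001
frontbr yaw -16.11 width 0.0367 mid rel knob in clamp frame -0.0189 -0.0016
[206.9777924  156.48040866]
```

```bash
python3 -m jog '[{"linear":[-0.01,-0.02,0],"roll":0,"grip":0},{"linear":[-0.12,-0.29,0],"roll":0,"grip":0},{"linear":[-0.12,-0.29,0],"roll":0,"grip":0},{"linear":[-0.12,-0.29,0],"roll":0,"grip":0},{"linear":[-0.12,-0.29,0],"roll":0,"grip":0},{"linear":[-0.12,-0.29,0],"roll":0,"grip":0},{"linear":[-0.12,-0.29,0],"roll":0,"grip":0},{"linear":[-0.12,-0.29,0],"roll":0,"grip":0},{"linear":[-0.12,-0.29,0],"roll":0,"grip":0},{"linear":[-0.12,-0.29,0],"roll":0,"grip":0},{"linear":[-0.12,-0.29,0],"roll":0,"grip":0}]'; python3 - <<'E'
from h import *
w=grab_frame("wrist");save(w,"w2.png",None,1.5)
np.savez("w2.npz",**{k:np.array(v) for k,v in w.items()})
d=silhouettes("wrist","board")[0];print(d["conf"],d["bbox"])
m=d["pixels"].astype(np.uint8);c=max(cv2.findContours(m,0,cv2.CHAIN_APPROX_NONE)[0],key=cv2.contourArea)
ap=cv2.approxPolyDP(c,4,True)[:,0];print(ap.tolist());
for p in ap: print(p,ray(w,*p,.02)[:2].round(4))
E
```

```text
time: 3.9
ee_pos: [0.4663, -0.2045, 0.2602]
ee_rot: [0.132, 0.991, 0.0, 0.0]
ft_force: [-0.0, 0.1, 0.2]
finger_gap: 0.094
gripper_force: 0.0
0.82 [237.8, 125.4, 46.4, 148.7]
[[241, 128], [241, 231], [251, 237], [251, 270], [270, 271], [271, 237], [280, 233], [281, 131]]
[241 128] [ 0.4065 -0.2129]
[241 231] [ 0.5421 -0.252 ]
[251 237] [ 0.5544 -0.2409]
[251 270] [ 0.6035 -0.2547]
[270 271] [ 0.6123 -0.2286]
[271 237] [ 0.5618 -0.2138]
[280 233] [ 0.5594 -0.2001]
[281 131] [ 0.4238 -0.164 ]
```

View pics/w2.png

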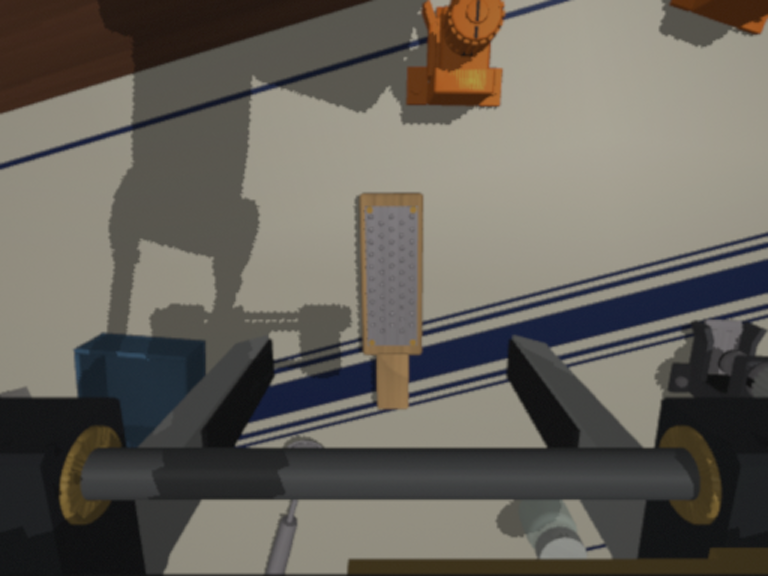

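The picture shows the board between the fingers, slab at (261,180), tongue end at (261,271), matching the mask corners. Board origin ≈ (0.483, -0.207), yaw ≈ -15.5°, sizes agree. Descending to grasp.

```bash
python3 -m jog '[{"linear":[0.017,-0.0025,-0.01],"roll":-0.005,"grip":0},{"linear":[0.017,-0.0025,-0.04],"roll":-0.005,"grip":0},{"linear":[0.017,-0.0025,-0.08],"roll":-0.005,"grip":0},{"linear":[0.017,-0.0025,-0.12],"roll":-0.005,"grip":0},{"linear":[0.017,-0.0025,-0.16],"roll":-0.005,"grip":0},{"linear":[0.017,-0.0025,-0.195],"roll":-0.005,"grip":0},{"linear":[0.017,-0.0025,-0.22],"roll":-0.005,"grip":0},{"linear":[0.017,-0.0025,-0.238],"roll":-0.005,"grip":0},{"linear":[0.017,-0.0025,-0.248],"roll":-0.005,"grip":0},{"linear":[0.017,-0.0025,-0.253],"roll":-0.005,"grip":0},{"linear":[0.017,-0.0025,-0.255],"roll":-0.005,"grip":0},{"linear":[0.017,-0.0025,-0.255],"roll":-0.005,"grip":0}]' 40
python3 -m jog '[{"linear":[0,0,0],"roll":0,"grip":0.3},{"linear":[0,0,0],"roll":0,"grip":0.6},{"linear":[0,0,0],"roll":0,"grip":0.6},{"linear":[0,0,0],"roll":0,"grip":0.6},{"linear":[0,0,0],"roll":0,"grip":0.6},{"linear":[0,0,0],"roll":0,"grip":0.6},{"linear":[0,0,0],"roll":0,"grip":0.6},{"linear":[0,0,0],"roll":0,"grip":0.6}]' 40
```

```text
time: 5.0
ee_pos: [0.4841, -0.2074, 0.0056]
ee_rot: [0.134, 0.991, -0.0, 0.001]
ft_force: [-0.7, 0.2, 0.2]
finger_gap: 0.094
gripper_force: 0.0
time: 5.67
ee_pos: [0.4833, -0.2077, 0.0053]
ee_rot: [0.135, 0.991, 0.0, 0.0]
ft_force: [-0.6, 1.1, 2.9]
finger_gap: 0.0556
gripper_force: 40.0
```

```bash
python3 -m jog '[{"linear":[0,0,0.015],"roll":0,"grip":0.6},{"linear":[0,0.02,0.05],"roll":0,"grip":0.6},{"linear":[-0.005,0.055,0.06],"roll":0,"grip":0.6},{"linear":[-0.01,0.095,0.06],"roll":0,"grip":0.6},{"linear":[-0.015,0.135,0.06],"roll":-0.01,"grip":0.6},{"linear":[-0.022,0.175,0.06],"roll":-0.02,"grip":0.6},{"linear":[-0.022,0.215,0.06],"roll":-0.0225,"grip":0.6},{"linear":[-0.022,0.255,0.06],"roll":-0.0225,"grip":0.6},{"linear":[-0.022,0.29,0.06],"roll":-0.0225,"grip":0.6},{"linear":[-0.022,0.32,0.06],"roll":-0.0225,"grip":0.6},{"linear":[-0.022,0.34,0.06],"roll":-0.0225,"grip":0.6},{"linear":[-0.022,0.34,0.06],"roll":-0.0225,"grip":0.6}]' 40
python3 -m jog '[{"linear":[0,0,-0.02],"roll":0,"grip":0.6},{"linear":[0,0,-0.035],"roll":0,"grip":0.6},{"linear":[0,0,-0.045],"roll":0,"grip":0.6},{"linear":[0,0,-0.052],"roll":0,"grip":0.6},{"linear":[0,0,-0.055],"roll":0,"grip":0.6},{"linear":[0,0,-0.055],"roll":0,"grip":0.6}]' 40
python3 - <<'E'
from h import *
w=grab_frame("wrist");t=grab_frame("top")
np.savez("w3.npz",**{k:np.array(v) for k,v in w.items()})
a=cv2.resize(w["frame"][150:300,190:340],(450,450),interpolation=cv2.INTER_CUBIC)
cv2.imwrite("pics/w3.png",cv2.resize(w["frame"],(800,600))[:,:,::-1])
s=sense();print(s["ee_pos"],s["ee_rot"])
k=[.6448,.0774];print(proj(w,[*k,.106]))
E
```

```text
time: 6.67
ee_pos: [0.4603, 0.1359, 0.0644]
ee_rot: [0.144, 0.99, 0.001, -0.001]
ft_force: [0.5, -0.1, -3.8]
finger_gap: 0.0556
gripper_force: 40.0
time: 7.17
ee_pos: [0.4606, 0.1318, 0.0093]
ee_rot: [0.146, 0.989, -0.0, -0.001]
ft_force: [-0.3, -0.5, -3.2]
finger_gap: 0.0555
gripper_force: 40.0
[0.46162252 0.13211171 0.01033515] [1.45855512e-01 9.89305866e-01 7.71769563e-05 2.58545596e-04]
[262.18651795 712.58046979]
```

View pics/w3.png

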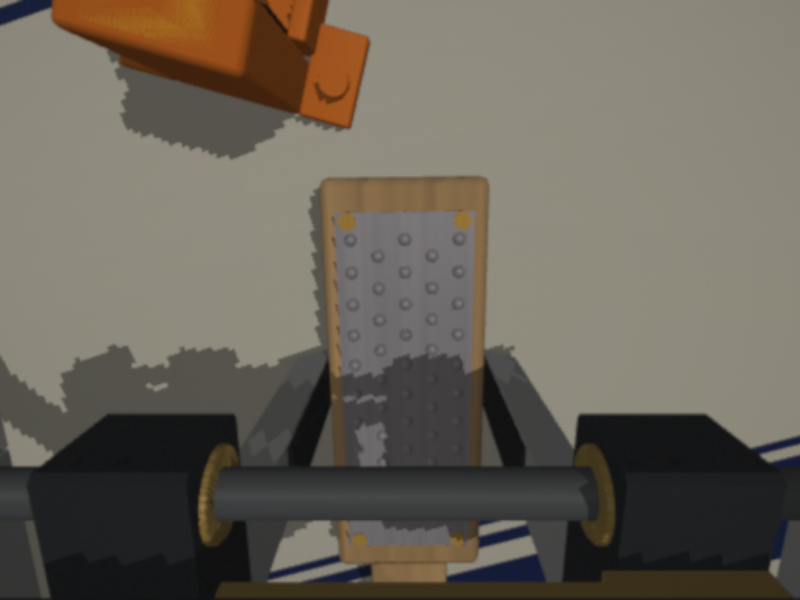

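```bash
python3 - <<'E'
from h import *
w=dict(np.load("w3.npz"));s=sense()
ee=s["ee_pos"];q=s["ee_rot"];yaw=-2*np.arctan2(q[0],q[1]);print("yaw",np.degrees(yaw),ee)
d=np.array([np.cos(yaw),np.sin(yaw)]);n=np.array([-d[1],d[0]])
for z,L in ((.0253,[((322,181),(488,179))]),(.0253,[((330,300),(486.5,300))]),(.0253,[((340,560),(478,560))])):
    for p,r in L:
        a=[ray(w,x/1.5625,y/1.5625,z)[:2]-ee[:2] for x,y in (p,r)]
        print([( (v@d).round(4),(v@n).round(4)) for v in a],"mid lat",((a[0]+a[1])@n/2).round(4))
a=grab_frame("top")
for nme,z in (("board",.0253),):
    dd=silhouettes("top",nme)
    for k in dd[:2]:
        ys,xs=np.nonzero(k["pixels"]);P=np.array([ray(a,x,y,z)[:2] for x,y in zip(xs,ys)])-ee[:2]
        print(k["conf"],k["bbox"],(P@d).min(),(P@d).max(),(P@n).min(),(P@n).max())
save(a,"t4.png",(190,130,75,75),8)
def cp(x,y,z): 
    y0=np.radians(-16.8);return proj(a,[.6448+x*np.cos(y0)-y*np.sin(y0),.0774+x*np.sin(y0)+y*np.cos(y0),z])
for p in ((0,0,.106),(-.0255,.0175,.008),(-.0255,-.0175,.008)): print(p,(cp(*p)-[190,130]+.5)*8)
def bp(x,y,z): P=ee[:2]+x*d+y*n; return (proj(a,[*P,z])-[190,130]+.5)*8
for p in ((.13,.015,.0253),(.13,-.015,.0253),(.075,.028,.0253),(.075,-.028,.0253)): print(p,bp(*p))
E
```

```text
yaw -16.77364687364436 [0.46162252 0.13211171 0.01033515]
[(np.float64(-0.0717), np.float64(-0.027)), (np.float64(-0.0723), np.float64(0.0258))] mid lat -0.0006
[(np.float64(-0.0328), np.float64(-0.026)), (np.float64(-0.0327), np.float64(0.0269))] mid lat 0.0004
[(np.float64(0.0712), np.float64(-0.0262)), (np.float64(0.0712), np.float64(0.0275))] mid lat 0.0007
0.97 [176.7, 180.6, 32.8, 68.8] -0.06828571855373733 0.13230064874044817 -0.03122708164557123 0.02213683336216463
0.54 [200.2, 145.9, 27.3, 33.4] 0.1535236727856757 0.2442688777314439 -0.04307031778272084 0.03167188986128642
(0, 0, 0.106) [139.71314872 215.85791407]
(-0.0255, 0.0175, 0.008) [100.5705713  335.39018443]
(-0.0255, -0.0175, 0.008) [190.5408358 362.9735785]
(0.13, 0.015, 0.0253) [ 71.67533795 418.45354275]
(0.13, -0.015, 0.0253) [150.11997975 442.59226849]
(0.075, 0.028, 0.0253) [-11.15604098 550.59187146]
(0.075, -0.028, 0.0253) [136.19260863 596.34661345]
```

View pics/t4.png

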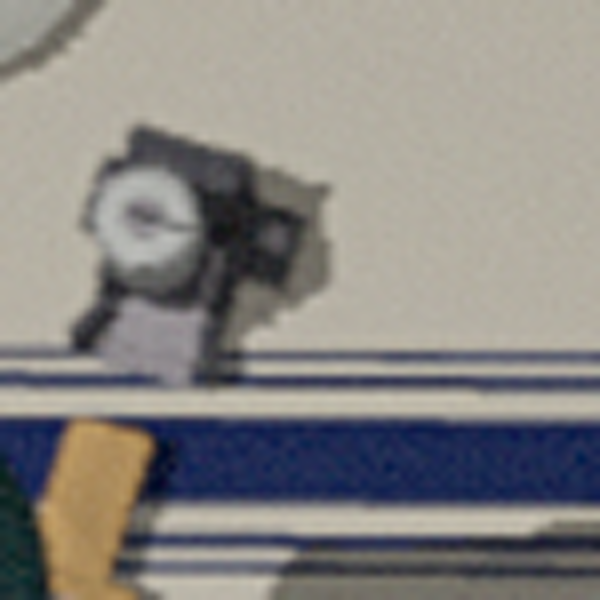

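The top crop shows the tongue end at crop (116,426) in line with the mouth/anvil at (150,340); both are offset alike from my predictions, so lateral alignment is within about 1 mm. Lowering and sliding in.

```bash
python3 -m jog '[{"linear":[0,0,-0.002],"roll":0,"grip":0.6},{"linear":[0,0,-0.004],"roll":0,"grip":0.6},{"linear":[0.0096,-0.0029,-0.004],"roll":0,"grip":0.6},{"linear":[0.0191,-0.0058,-0.004],"roll":0,"grip":0.6},{"linear":[0.0249,-0.0075,-0.004],"roll":0,"grip":0.6},{"linear":[0.0306,-0.0092,-0.004],"roll":0,"grip":0.6},{"linear":[0.0364,-0.011,-0.004],"roll":0,"grip":0.6},{"linear":[0.0402,-0.0121,-0.004],"roll":0,"grip":0.6},{"linear":[0.044,-0.0133,-0.004],"roll":0,"grip":0.6},{"linear":[0.0479,-0.0145,-0.004],"roll":0,"grip":0.6},{"linear":[0.0479,-0.0145,-0.004],"roll":0,"grip":0.6}]' 40
```

```text
time: 8.28
ee_pos: [0.5103, 0.1177, 0.0061]
ee_rot: [0.146, 0.989, 0.0, 0.001]
ft_force: [0.2, -0.4, -4.0]
finger_gap: 0.0557
gripper_force: 40.0
```

```bash
python3 -m jog '[{"linear":[0.0029,-0.0009,0],"roll":0,"grip":0.6},{"linear":[0.0057,-0.0017,0],"roll":0,"grip":0.6},{"linear":[0.0086,-0.0026,0],"roll":0,"grip":0.6},{"linear":[0.0115,-0.0035,0],"roll":0,"grip":0.6},{"linear":[0.0144,-0.0043,0],"roll":0,"grip":0.6},{"linear":[0.0172,-0.0052,0],"roll":0,"grip":0.6},{"linear":[0.0201,-0.0061,0],"roll":0,"grip":0.6},{"linear":[0.0225,-0.0068,0],"roll":0,"grip":0.6},{"linear":[0.0239,-0.0072,0],"roll":0,"grip":0.6},{"linear":[0.0239,-0.0072,0],"roll":0,"grip":0.6}]' 40
python3 -m jog '[{"linear":[0.0005,-0.0002,0],"roll":0,"grip":0.6},{"linear":[0.001,-0.0003,0],"roll":0,"grip":0.6},{"linear":[0.0014,-0.0004,0],"roll":0,"grip":0.6},{"linear":[0.0019,-0.0006,0],"roll":0,"grip":0.6},{"linear":[0.0024,-0.0007,0],"roll":0,"grip":0.6},{"linear":[0.0029,-0.0009,0],"roll":0,"grip":0.6},{"linear":[0.0029,-0.0009,0],"roll":0,"grip":0.6}]' 40
```

```text
time: 9.12
ee_pos: [0.5335, 0.1106, 0.0061]
ee_rot: [0.146, 0.989, 0.0, 0.0]
ft_force: [-0.2, 0.5, -3.5]
finger_gap: 0.0556
gripper_force: 40.0
time: 9.7
ee_pos: [0.5361, 0.1098, 0.0061]
ee_rot: [0.146, 0.989, 0.0, 0.0]
ft_force: [1.1, -0.7, -2.9]
finger_gap: 0.0558
gripper_force: 40.0
```

```bash
python3 -m jog '[{"linear":[0,0,-0.0004],"roll":0,"grip":0.6},{"linear":[0.0005,-0.0002,-0.0005],"roll":0,"grip":0.6},{"linear":[0.001,-0.0003,-0.0005],"roll":0,"grip":0.6},{"linear":[0.0014,-0.0004,-0.0005],"roll":0,"grip":0.6},{"linear":[0.0019,-0.0006,-0.0005],"roll":0,"grip":0.6},{"linear":[0.0019,-0.0006,-0.0005],"roll":0,"grip":0.6}]' 40
python3 -m jog '[{"linear":[0.0003,-0.0001,0],"roll":0,"grip":0.6},{"linear":[0.0006,-0.0002,0],"roll":0,"grip":0.6},{"linear":[0.001,-0.0003,0],"roll":0,"grip":0.6},{"linear":[0.001,-0.0003,0],"roll":0,"grip":0.6}]' 40
```

```text
time: 10.2
ee_pos: [0.5363, 0.1095, 0.0053]
ee_rot: [0.146, 0.989, 0.0, -0.001]
ft_force: [-4.5, 2.5, -1.7]
finger_gap: 0.056
gripper_force: 40.0
time: 10.53
ee_pos: [0.5364, 0.1095, 0.0053]
ee_rot: [0.146, 0.989, 0.0, -0.002]
ft_force: [-5.8, 3.2, 0.7]
finger_gap: 0.0556
gripper_force: 40.0
```

```bash
python3 -m jog '[{"linear":[0.0005,-0.0002,0.0003],"roll":0,"grip":0.6},{"linear":[0.001,-0.0003,0.0003],"roll":0,"grip":0.6},{"linear":[0.0014,-0.0004,0.0003],"roll":0,"grip":0.6},{"linear":[0.0019,-0.0006,0.0003],"roll":0,"grip":0.6},{"linear":[0.0019,-0.0006,0.0003],"roll":0,"grip":0.6},{"linear":[0.0019,-0.0006,0.0003],"roll":0,"grip":0.6}]' 40
python3 - <<'E'
from h import *
t=grab_frame("top");s=sense();print(s["moment"],s["ee_pos"],s["ft_force"])
f=t["frame"]
c1=cv2.resize(f[135:190,190:245],(396,396),interpolation=cv2.INTER_CUBIC)
b=grab_frame("side");x,y=[int(v) for v in proj(b,[.62,.085,.04])];print(x,y)
c2=cv2.resize(b["frame"][y-25:y+30,x-30:x+25],(396,396),interpolation=cv2.INTER_CUBIC)
cv2.imwrite("pics/t5.png",np.hstack([c1,c2])[:,:,::-1])
E
```

```text
time: 11.03
ee_pos: [0.5363, 0.1094, 0.0053]
ee_rot: [0.146, 0.989, 0.0, -0.004]
ft_force: [-8.7, 3.7, 0.9]
finger_gap: 0.0555
gripper_force: 40.0
[0.88979618 1.38019182 0.15488581] [0.5363172  0.10941025 0.00533911] [-8.11743349  5.13140395  1.52190069]
277 174
```

View pics/t5.png

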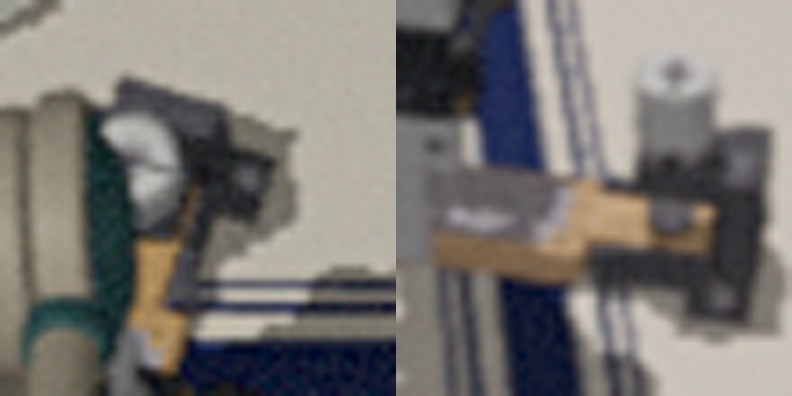

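Side crop: tongue passes under the shoe and its end (715,235) sits at the column; the force rises while the position stands still, so the board is home. Easing the push, releasing, rising.

```bash
python3 -m jog '[{"linear":[-0.0015,0.0005,0],"roll":0,"grip":0.6},{"linear":[-0.0029,0.0009,0],"roll":0,"grip":0.6},{"linear":[-0.0029,0.0009,0],"roll":0,"grip":0.45},{"linear":[-0.0029,0.0009,0],"roll":0,"grip":0.3},{"linear":[-0.0029,0.0009,0],"roll":0,"grip":0.1},{"linear":[-0.0029,0.0009,0],"roll":0,"grip":0},{"linear":[-0.0029,0.0009,0],"roll":0,"grip":0},{"linear":[-0.0029,0.0009,0],"roll":0,"grip":0}]' 40
python3 - <<'E'
from plant import *
s=sense();print(s["joint_pos"],s["ee_pos"],s["ft_force"],s["finger_gap"])
E
```

```text
time: 11.8
ee_pos: [0.5391, 0.109, 0.0063]
ee_rot: [0.146, 0.989, 0.0, 0.001]
ft_force: [-0.4, -0.5, 0.4]
finger_gap: 0.0853
gripper_force: 0.0
[ 7.30836744e-02  4.22497933e-01  1.83765695e+00 -2.74833152e-04
  8.79173300e-01 -1.20508723e+00] [0.53909478 0.10897223 0.00634959] [-0.41293818 -0.52007404  0.36196689] 0.08532842078226356
```

```bash
python3 -m jog '[{"linear":[0,0,0.01],"roll":0,"grip":0},{"linear":[0,0,0.04],"roll":0,"grip":0},{"linear":[0,0,0.08],"roll":0,"grip":0},{"linear":[0,0,0.12],"roll":0,"grip":0},{"linear":[0,0,0.15],"roll":0,"grip":0},{"linear":[0.03,-0.009,0.164],"roll":0,"grip":0},{"linear":[0.065,-0.02,0.164],"roll":0,"grip":0},{"linear":[0.095,-0.029,0.164],"roll":0,"grip":0},{"linear":[0.106,-0.032,0.164],"roll":0,"grip":0},{"linear":[0.106,-0.032,0.164],"roll":0,"grip":0},{"linear":[0.106,-0.032,0.164],"roll":0,"grip":0}]' 55
python3 - <<'E'
from h import *
w=grab_frame("wrist")
np.savez("w6.npz",**{k:np.array(v) for k,v in w.items()})
cv2.imwrite("pics/w6.png",cv2.resize(w["frame"],(800,600))[:,:,::-1])
s=sense();print(s["ee_pos"],proj(w,[.6448,.0774,.106])*1.5625)
E
```

```text
time: 12.72
ee_pos: [0.6436, 0.077, 0.1699]
ee_rot: [0.146, 0.989, 0.0, -0.0]
ft_force: [0.7, -0.2, 0.0]
finger_gap: 0.094
gripper_force: 0.0
[0.64275762 0.07737815 0.16994984] [406.99780314 326.59927686]
```

View pics/w6.png

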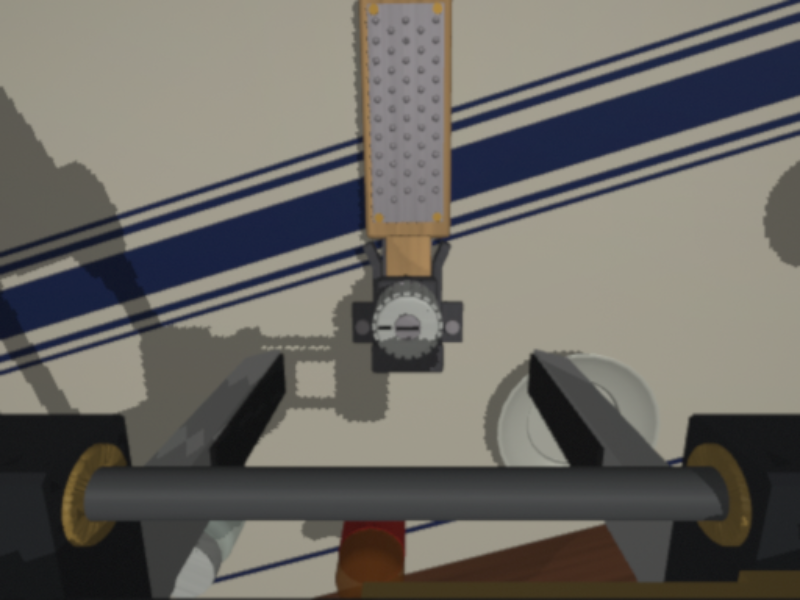

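The wrist picture shows the knob face at (407,327) of 800x600, exactly where predicted; the board's tongue is under the bridge with the slab end at the lips. Grip the knob.

```bash
python3 -m jog '[{"linear":[0.001,0,-0.01],"roll":0.1,"grip":0},{"linear":[0.0015,0,-0.025],"roll":0.2,"grip":0},{"linear":[0.0015,0,-0.045],"roll":0.3,"grip":0},{"linear":[0.0015,0,-0.06],"roll":0.4,"grip":0},{"linear":[0.0015,0,-0.075],"roll":0.5,"grip":0},{"linear":[0.0015,0,-0.085],"roll":0.55,"grip":0},{"linear":[0.0015,0,-0.092],"roll":0.6,"grip":0},{"linear":[0.0015,0,-0.095],"roll":0.6,"grip":0},{"linear":[0.0015,0,-0.095],"roll":0.6,"grip":0},{"linear":[0.0015,0,-0.095],"roll":0.6,"grip":0}]' 55
python3 -m jog '[{"linear":[0,0,0],"roll":0,"grip":0.3},{"linear":[0,0,0],"roll":0,"grip":0.6},{"linear":[0,0,0],"roll":0,"grip":0.9},{"linear":[0,0,0],"roll":0,"grip":0.9},{"linear":[0,0,0],"roll":0,"grip":0.9},{"linear":[0,0,0],"roll":0,"grip":0.9},{"linear":[0,0,0],"roll":0,"grip":0.9},{"linear":[0,0,0],"roll":0,"grip":0.9},{"linear":[0,0,0],"roll":0,"grip":0.9},{"linear":[0,0,0],"roll":0,"grip":0.9},{"linear":[0,0,0],"roll":0,"grip":0.9}]' 55
python3 -c "
from plant import *
s=sense();print(s['ee_pos'],s['moment'],s['joint_pos'])"
```

```text
time: 13.6
ee_pos: [0.6448, 0.0776, 0.0756]
ee_rot: [-0.153, 0.988, 0.0, 0.0]
ft_force: [-0.0, -0.6, 0.7]
finger_gap: 0.094
gripper_force: 0.0
time: 14.52
ee_pos: [0.6452, 0.0776, 0.0749]
ee_rot: [-0.153, 0.988, 0.0, -0.0]
ft_force: [0.2, 1.1, -0.5]
finger_gap: 0.0349
gripper_force: 55.0
[0.64520352 0.07759136 0.07486192] [ 0.21049644  0.02913365 -0.00776791] [ 1.22133815e-02  4.76847973e-01  1.52566040e+00  8.62048337e-04
  1.13936308e+00 -1.86646801e+00]
```

```bash
cat > m.py <<'E'
from plant import *;import numpy as np
for _ in range(1):
    s=sense();q=s["ee_rot"];print("yaw",round(-2*np.arctan2(q[0],q[1]),3),"M",np.round(s["moment"],3),"F",np.round(s["ft_force"],1),"j6",round(s["joint_pos"][5],3),"tau6",round(s["joint_efforts"][5],3))
E
python3 -m jog '[{"linear":[0,0,0],"roll":-0.1,"grip":0.9},{"linear":[0,0,0],"roll":-0.2,"grip":0.9},{"linear":[0,0,0],"roll":-0.3,"grip":0.9},{"linear":[0,0,0],"roll":-0.4,"grip":0.9}]' 55 >/dev/null; python3 m.py
python3 -m jog '[{"linear":[0,0,0],"roll":-0.1,"grip":0.9},{"linear":[0,0,0],"roll":-0.2,"grip":0.9},{"linear":[0,0,0],"roll":-0.3,"grip":0.9},{"linear":[0,0,0],"roll":-0.4,"grip":0.9}]' 55 >/dev/null; python3 m.py
python3 -m jog '[{"linear":[0,0,0],"roll":-0.1,"grip":0.9},{"linear":[0,0,0],"roll":-0.2,"grip":0.9}]' 55 ; python3 m.py
```

```text
yaw -0.096 M [0.076 0.075 0.162] F [-0.4 -0.1  0.3] j6 -1.462 tau6 -0.786
yaw -0.496 M [-0.184  0.093  0.227] F [-0.1  0.3  1.1] j6 -1.062 tau6 -0.785
time: 15.35
ee_pos: [0.645, 0.0766, 0.0748]
ee_rot: [0.341, 0.94, -0.001, -0.0]
ft_force: [-1.2, -0.7, 0.6]
finger_gap: 0.0352
gripper_force: 55.0
yaw -0.696 M [-0.229  0.169  0.171] F [-1.2 -0.7  0.6] j6 -0.862 tau6 -0.785
```

```bash

python3 -m jog '[{"linear":[0,0,0],"roll":-0.1,"grip":0.9},{"linear":[0,0,0],"roll":-0.2,"grip":0.9}]' 55 >/dev/null; python3 m.py
python3 -m jog '[{"linear":[0,0,0],"roll":-0.1,"grip":0.9},{"linear":[0,0,0],"roll":-0.2,"grip":0.9}]' 55 >/dev/null; python3 m.py
python3 -m jog '[{"linear":[0,0,0],"roll":-0.1,"grip":0.9},{"linear":[0,0,0],"roll":-0.2,"grip":0.9}]' 55 >/dev/null; python3 m.py
```

```text
yaw -0.896 M [-0.28   0.29   0.186] F [-2.2  0.1  1.2] j6 -0.662 tau6 -0.784
yaw -1.096 M [-0.306  0.29   0.23 ] F [-1.6 -0.9  0.9] j6 -0.462 tau6 -0.784
yaw -1.296 M [-0.275  0.368  0.202] F [-2.3 -1.6  2. ] j6 -0.262 tau6 -0.783
```

```bash

python3 -m jog '[{"linear":[0,0,0],"roll":-0.1,"grip":0.9},{"linear":[0,0,0],"roll":-0.2,"grip":0.9}]' 55 >/dev/null; python3 m.py
python3 -m jog '[{"linear":[0,0,0],"roll":-0.1,"grip":0.9},{"linear":[0,0,0],"roll":-0.2,"grip":0.9}]' 55 >/dev/null; python3 m.py
```

```text
yaw -1.496 M [-0.356  0.452  0.234] F [-2.  -1.8  1.7] j6 -0.062 tau6 -0.743
yaw -1.696 M [-0.309  0.523  0.307] F [-2.  -0.6  1.4] j6 0.138 tau6 -0.654
```

```bash

python3 -m jog '[{"linear":[0,0,0],"roll":-0.1,"grip":0.9},{"linear":[0,0,0],"roll":-0.2,"grip":0.9}]' 55 >/dev/null; python3 m.py
python3 -m jog '[{"linear":[0,0,0],"roll":-0.1,"grip":0.9},{"linear":[0,0,0],"roll":-0.2,"grip":0.9}]' 55 >/dev/null; python3 m.py
```

```text
yaw -1.896 M [-0.29   0.597  0.333] F [-2.3 -1.2  1.6] j6 0.338 tau6 -0.621
yaw -2.096 M [-0.263  0.688  0.345] F [-3.2 -0.9  2.7] j6 0.538 tau6 -0.621
```

Joint-6 effort went from the running level to a flat plateau (-0.785 → -0.621, Δ 0.16 N m; moment 0.35). The slope puts the first slip at yaw ≈ -1.77, so it has slipped ≈ 0.33 rad, within 0.785. Stop, release, rise.

```bash
python3 -m jog '[{"linear":[0,0,0],"roll":0,"grip":0.6},{"linear":[0,0,0],"roll":0,"grip":0.3},{"linear":[0,0,0],"roll":0,"grip":0},{"linear":[0,0,0],"roll":0,"grip":0},{"linear":[0,0,0],"roll":0,"grip":0},{"linear":[0,0,0],"roll":0,"grip":0},{"linear":[0,0,0],"roll":0,"grip":0}]'
python3 -m jog '[{"linear":[0,0,0.01],"roll":0,"grip":0},{"linear":[0,0,0.03],"roll":0,"grip":0},{"linear":[0,0,0.06],"roll":0,"grip":0},{"linear":[0,0,0.1],"roll":0,"grip":0},{"linear":[0,0,0.13],"roll":0,"grip":0},{"linear":[0,0,0.14],"roll":0,"grip":0},{"linear":[0,0,0.14],"roll":0,"grip":0},{"linear":[0,0,0.14],"roll":0,"grip":0}]'
python3 - <<'E'
from h import *
w=grab_frame("wrist");b=grab_frame("side")
x,y=[int(v) for v in proj(w,[.63,.08,.08])];print(x,y)
x=min(max(x,70),442);y=min(max(y,70),314)
c1=cv2.resize(w["frame"][y-70:y+70,x-70:x+70],(396,396),interpolation=cv2.INTER_CUBIC)
c2=cv2.resize(b["frame"][149:204,247:302],(396,396),interpolation=cv2.INTER_CUBIC)
cv2.imwrite("pics/t7.png",np.hstack([c1,c2])[:,:,::-1])
E
```

```text
time: 17.1
ee_pos: [0.6455, 0.0772, 0.0749]
ee_rot: [0.865, 0.501, 0.0, 0.0]
ft_force: [1.3, 0.0, -0.9]
finger_gap: 0.0741
gripper_force: 0.0
time: 17.77
ee_pos: [0.645, 0.0772, 0.2148]
ee_rot: [0.865, 0.501, 0.0, 0.0]
ft_force: [-0.5, 0.1, -1.2]
finger_gap: 0.0943
gripper_force: 0.0
245 194
```

View pics/t7.png

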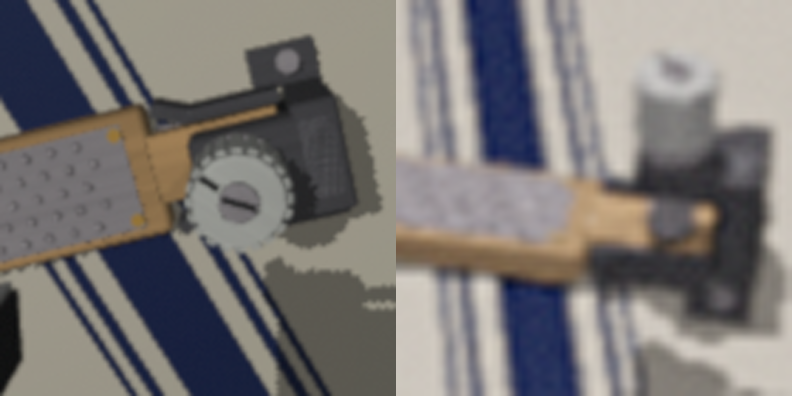

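The wrist crop shows the mark (208,184) about 18° (0.32 rad) ahead of the slot in the screw end (238,203). They were in line at first, so the ratchet slipped about 0.32 rad. The side crop shows the shoe down on the tongue and the board still home.

```bash
python3 -c "
from plant import *
print(close_job())"
```

```text
the job is handed in; nothing more can be done
None
```

The board is fully home and clamped, the knob was stopped about 0.32 rad after its ratchet first slipped (limit 0.785), the gripper is clear of everything, and the job was handed in at about 18 s.

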